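Right the toppled sample, then hold the lamp shutter half open

ROBOT

A 7-joint arm with a two-finger parallel gripper is mounted at the origin on the work surface. World frame = base frame: x ahead of the robot, y to its left, z up, the work surface at z = 0. Lengths are in m, angles in rad, forces in N, time in s.
With the tool pointing down it reaches from about 0.425 to 0.825 m from the base axis. Payload 3.6 kg.
Tool frame: the origin (TCP) lies midway between the tips of the shut fingers; the grasp point (between the pads) lies 19 mm behind it (grip_point_offset is the distance from the TCP to the grasp point, in m); z points along the fingers, y is the direction in which the jaws open and shut (so a half turn about z gives the same grasp; the last joint's range is limited). The gripper opens to 93 mm and grips with 3 to 60 N. Pads are 15 mm wide; open, the fingers measure 128 mm over their backs; the gripper's body (75 mm by 188 mm) begins 65 mm behind the grasp point.
Start: joints at [-1.29, 0.615, -0.013, 1.423, 0.008, 1.103, -0.04], TCP at [0.197, 0.619, 0.183] pointing down, gripper open.
Joint ranges: [-3.12, 3.12], [-0.3, 2.06], [-1.34, 1.32], [0.26, 2.42], [-1.36, 4.5], [0.01, 1.98], [-2.84, 2.84]. Speed limits (rad/s): [2.79, 2.79, 3.14, 3.14, 3.14, 3.14, 3.14].

INTERFACE

Orientations are given as a unit quaternion [x, y, z, w].
In Python, from station import read_state, grab_frame, calibration, close_job, grip_point_offset gives the robot as it stands.
- The arm moves only by the tool send_rows, never from a script. Its argument "targets" is text: rows parted by semicolons, each of 5 numbers parted by spaces: the shift along the world's x, y, z in cm, then the turn about the world's z in rad, then the closure in counts, from 0 (fully open) to 255 (shut). In form: x y z twist hand; .... A call has 1 to 10 rows; each row shifts and turns the commanded pose from where the row before left it; what a row does not reach is not made up. A row lasts 1/8 s, in which the tool goes at most 62.5 mm and 10.7 degrees, less where a joint would pass 70% of its speed; a pose out of reach is approached as far as the arm can. A call with a gripper value outside its range is refused whole. The fingers move at their own pace and stop on an object; "newtons" is the grip in N (left out, the last holds). Time passes only in rows, so rows that do not move let the fingers close. It gives the time, the measured TCP pose, the force and the opening at its end, in the units of the state.
- read_state(): the state, without advancing time (a new reading comes with each control period).
- grab_frame(name): name is "scene" or "top" or "wrist"; returns the picture (384x512x3 uint8, blue, green, red); there is no depth.
- calibration(name): a dict with "fov_y" (degrees; the focal length in pixels is half the picture's height over the tangent of half this angle, whatever the lens; pixels are square), "cx", "cy" (the principal point, pixels), "eye" and "orientation" of the camera in the world. Camera axes: x right, y up, looking along -z (the intrinsics and any distortion apply to the point x, -y, -z); pixel columns grow to the right and rows downward; lengths in m; the calibration is good to about 2 mm. The wrist camera is an equidistant fisheye: a pixel r from the principal point sees the ray r / f radians off the axis. A picture is of the moment at which its call begins: read the wrist's pose just before it. calibration takes no time and is no camera call; for the wrist camera it gives the pose at the moment of the call.
- close_job(): hands the job in, once; it reports no verdict.
The state is a dict: "clock": time; "joint_positions": joint angles; "joint_vel": joint speeds; "joint_torque": joint torques, N m; "tcp_pos": TCP position; "tcp_rot": TCP orientation; "force": force on the tool from outside, world axes, zero at the start; "ft_torque": the same for the moment, N m; "finger_gap": opening from 0.0 (shut) to 1.0 (fully open).
Only numpy, scipy, OpenCV 4.12 (cv2) and the standard library are available. Lean on these libraries where they do the work, as an engineer would, in place of code of your own. Each camera call takes 0.05 s, during which the arm holds its last target.

TASK

Stand the toppled amber bottle upright inside the empty orange-framed square of the lane and let go of it, without knocking or shifting the white bottles in the row or anything else on the bench. Then slide the lamp box's sprung shutter open by its blue handle until the pointer is at the green half-open line, never letting it open beyond the three-quarter line and not opening it while the bottle is still down. Finish while holding the shutter there, half open against its spring: do not let go at the end.

Things in the scene. Friction and masses are not known exactly. Their poses are not given: they have to be found in the camera images.
- sample_mid (a point): The toppled sample bottle: amber, square, blue screw cap. Body 44 x 44 mm and 72 mm long with flat sides, then a short neck and a cap 32 mm across; 110 mm long in all, about 160 g. This point lies on its axis at the middle of the square body, 36 mm above the underside. z runs from its base to its cap (level while it lies, cap away from the robot), x and y are square to the flat sides.
- sample: The same amber bottle; origin at the centre of its underside, axes as at sample_mid.
- place: The one empty place in the row: an orange-framed square, 80 x 80 mm, flat, not an obstacle. Origin at its centre on the lane board's top, 8 mm above the bench; x points across the lane away from the robot, y along the row, z up.
- lane: The lane: a fixed white board 8 mm thick, 180 mm across (x, from -60 to +120 mm) and 420 mm long (y, -210 to +210 mm) with blue edge lines and four places 100 mm apart on its y axis (y = -150, -50, 50, 150 mm), one empty, three taken by white bottles. Origin at bench height below the middle of the row of places.
- lampbox: The fixed lamp box, grey, 260 mm (x) x 130 mm (y) x 100 mm high; origin at the centre of its underside. Its lit window is in its -y side, towards the lane. A slot and a scale of lines run along x on its top: white line = closed, bold green line = half open, black line = fully open (80 mm from closed), short thin lines at the quarters. Its x axis is the shutter's opening direction (roughly away from the robot).
- handle (a point): Centre of the shutter's blue upright handle on top of the lamp box, 28 mm above the box top. The handle is 16 mm along the sliding direction, 40 mm across it, and reaches 47 mm above the box top (from 2 mm). Same axes as the lamp box: +x opens. A red pointer on its +y side, at the middle of the handle, runs along the scale.
- shutter (a joint): Opening of the sprung sliding shutter in m: 0 closed, 0.040 half open (green line), 0.080 fully open. A spring pushes it shut, harder as it opens: about 3.6 N closed, 8.4 N at half, 13.2 N fully open; let go, it slides shut.
- tube_rack: Bystander: orange block rack 220 (x) x 70 x 30 mm high; origin at the centre of its underside.
- beaker: Bystander: clear beaker, 70 mm across, 90 mm high; origin at the centre of its underside.
- tip_box: Bystander: blue box with pale lid, 87 x 122 x 70 mm high; origin at the centre of its underside.
- wash_bottle: Bystander: white round bottle with red cap and bent spout, 64 mm across, 215 mm high with spout; origin at the centre of its underside.
- flask_a: Neighbour in the row: white square bottle with a blue cap, 44 x 44 mm, 110 mm high, standing on the lane board; origin at the centre of its underside.
- flask_b: Neighbour in the row: white square bottle with a blue cap, 44 x 44 mm, 110 mm high, standing on the lane board; origin at the centre of its underside.
- flask_c: Neighbour in the row: white square bottle with a blue cap, 44 x 44 mm, 110 mm high, standing on the lane board; origin at the centre of its underside.
Not all that is in view belongs to the job. Leave any purple look-alike of the flask_b alone.

How it is judged:
On the way, in this order (a step that is already met when the one before it is completed fails the run):
1. the amber bottle stands upright in the orange square, released (horizontal distance between sample_mid and place below 0.026 m and angle between sample_mid's own z axis and vertical below 0.08 rad and z of sample_mid in the frame of place between 0.032 and 0.042 m and contact force between the fingers and sample below 0.2 N and linear speed of sample below 0.02 m/s), for 0.3 s.
2. the shutter is held half open by the fingers (value of joint shutter between 0.034 and 0.046 m and contact force between the fingers and shutter above 3 N), for 0.5 s.
At the end, for the whole second after the job is handed in: Amber bottle upright (0.08 rad) on the lane within 26 mm of the orange square's centre, untouched; fingers hold the shutter still at 40 mm +/- 6 mm of its 80 mm travel, pressing over 3 N; white bottles and other bystanders upright, within 20 mm of where they were (all of step 1 and all of step 2 and velocity of joint shutter between -0.005 and 0.005 m/s and angle between each of flask_a, flask_b, flask_c, tube_rack, beaker, tip_box, wash_bottle's own z axis and vertical below 0.1 rad and distance of each of flask_a, flask_b, flask_c, tube_rack, beaker, tip_box, wash_bottle from where it was at the start of the episode below 0.02 m); the arm keeps its last pose, push and grip.
It fails at once if a white bottle or other bystander is knocked over (angle between any of flask_a, flask_b, flask_c, tube_rack, beaker, tip_box, wash_bottle's own z axis and vertical above 0.4 rad).
It fails at once if the shutter is opened beyond three quarters (value of joint shutter above 0.062 m).
It fails at once if the shutter is opened while the amber bottle is still down (value of joint shutter above 0.012 m and angle between sample_mid's own z axis and vertical above 0.6 rad).
It also fails if it takes over 54 s, if anything falls off the work surface, if the arm or the gripper's body presses on something with over 40 N, if the wrist force passes 120 N, or if a joint passes its speed limit or range.

## Working session

There is one attempt and no reset: what is moved stays moved. The work goes in short steps, Python scripts to look and compute and a tool call to move; the robot and the scene stay as the last step left them, time stands still between calls to the robot, and variables do not carry over. Pictures are saved under pics/ and viewed, and the job is handed in when it is done.

Besides the shell and the picture viewer there is one more tool, called after "Emit:" by a JSON object that holds its "fn" and its "kwargs". send_rows: Moves the arm, as the interface text tells. Its arguments: {"type":"object","properties":{"targets":{"type":"string"},"newtons":{"type":"number"}},"required":["targets"]}

```bash
mkdir -p pics; ls; python3 - <<'E'
from station import *
import cv2
print(read_state()); print(grip_point_offset)
for n in ("scene","top","wrist"):
    print(n,calibration(n)); cv2.imwrite(f"pics/a_{n}.png",grab_frame(n))
E
```

```text
pics
{'clock': 0.0, 'joint_positions': array([-1.28953182,  0.61588586, -0.01263616,  1.42487454,  0.0081281 ,
        1.1033683 , -0.04042333]), 'joint_vel': array([ 1.94941864e-03,  2.46372830e-04,  3.10597233e-04,  1.80054024e-05,
       -1.52247274e-03,  3.29143118e-04,  8.79871415e-05]), 'joint_torque': array([-2.49705954e-04, -4.58942235e+01,  2.08992669e-01, -1.65743029e+01,
       -6.11291779e-02,  2.05447257e-02,  2.28171925e-04]), 'tcp_pos': array([0.19663232, 0.61863998, 0.18181093]), 'tcp_rot': array([ 1.53240027e-01,  9.88188216e-01, -1.23148072e-03, -1.66695936e-04]), 'force': array([-0.18713242, -0.07802664, -0.02487141]), 'ft_torque': array([-0.01710975, -0.06381304,  0.00869247]), 'finger_gap': 1.0025784614399724}
0.0188
scene {'fov_y': 47.30200114323817, 'cx': 260.7313465724895, 'cy': 186.92852613549707, 'eye': array([1.52965648, 0.0265693 , 1.00323826]), 'orientation': array([0.2884439 , 0.29158598, 0.65408903, 0.63556689])}
top {'fov_y': 46.67936542108968, 'cx': 258.88648601960847, 'cy': 192.66852144113, 'eye': array([0.27696524, 0.02129467, 1.67279637]), 'orientation': array([-0.06140058,  0.05655521,  0.70874912, -0.70050422])}
wrist {'fov_y': 65.70646984690485, 'cx': 259.0733114387523, 'cy': 189.80505757980444, 'eye': array([0.13186232, 0.63763937, 0.38403651]), 'orientation': array([-0.10245195, -0.07293397,  0.58588161,  0.80057915])}
```

View pics/a_scene.png

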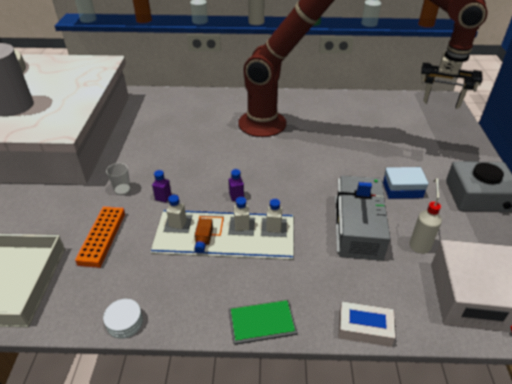

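View pics/a_top.png

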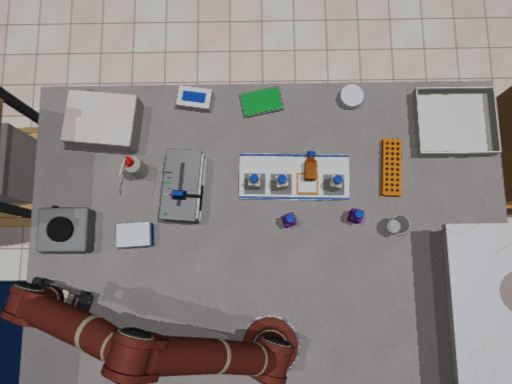

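View pics/a_wrist.png

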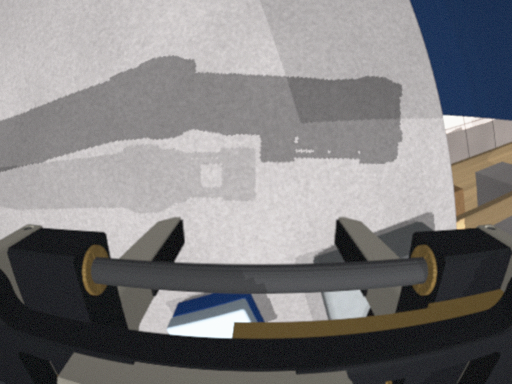

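The scene view has x pointing towards the camera and the top view has x up and y left.

Candidates for the bottle:
- Amber, lying: top (311,168), scene (203,232). This one matches the description.
- Purple look-alikes: top (289,220) and (356,215). Not these.
- White bottles: top (254,180), (282,181) and (337,182). Not these.

The handle is at top (179,195). I'll check with close crops.

```bash
python3 - <<'E'
import cv2,numpy as np
t=cv2.imread("pics/a_top.png");s=cv2.imread("pics/a_scene.png")
a=cv2.resize(t[140:210,230:360],None,fx=6,fy=6,interpolation=cv2.INTER_CUBIC)
b=cv2.resize(t[140:230,150:220],None,fx=6,fy=6,interpolation=cv2.INTER_CUBIC)
c=cv2.resize(s[190:265,150:300],None,fx=5,fy=5,interpolation=cv2.INTER_CUBIC)
for n,i in zip("abc",(a,b,c)): cv2.imwrite(f"pics/crop_{n}.png",i)
E
```

```text
(no output)
```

View pics/crop_a.png

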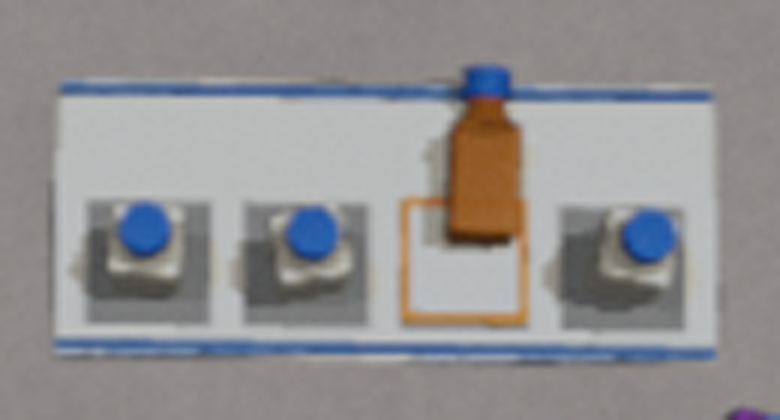

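View pics/crop_b.png

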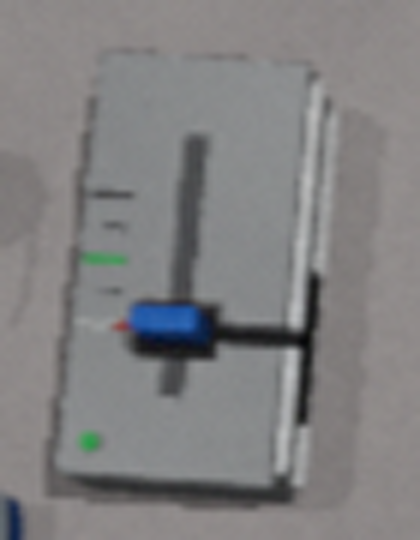

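View pics/crop_c.png

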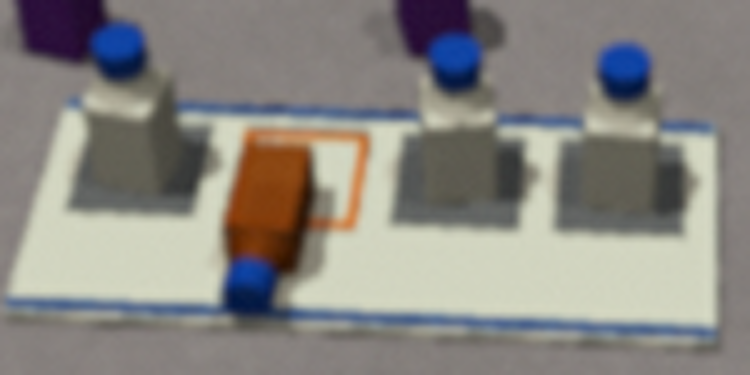

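```bash
cat > h.py <<'E'
import numpy as np,cv2
from scipy.spatial.transform import Rotation as R
from station import *
def ray(cal,uv,fish=False):
    f=192/np.tan(np.radians(cal['fov_y'])/2)
    d=np.array([uv[0]-cal['cx'],uv[1]-cal['cy']])
    if fish:
        r=np.hypot(*d);th=r/f;v=np.array([d[0]/r*np.sin(th),-d[1]/r*np.sin(th),-np.cos(th)])
    else: v=np.array([d[0]/f,-d[1]/f,-1.])
    return R.from_quat(cal['orientation']).apply(v)
def onz(cal,uv,z,fish=False):
    v=ray(cal,uv,fish);e=np.array(cal['eye']);return e+v*(z-e[2])/v[2]
def tri(c1,u1,c2,u2):
    A=[];b=[]
    for c,u in((c1,u1),(c2,u2)):
        v=ray(c,u);v/=np.linalg.norm(v);P=np.eye(3)-np.outer(v,v);A.append(P);b.append(P@c['eye'])
    return np.linalg.lstsq(np.vstack(A),np.hstack(b),rcond=None)[0]
E
python3 - <<'E'
from h import *
ct,cs=calibration('top'),calibration('scene')
T=lambda x,y:(230+x/6-.4,140+y/6-.4)
H=lambda x,y:(150+x/6-.4,140+y/6-.4)
for n,uv,z in [("place TL",T(405,199),.008),("place TR",T(524,199),.008),("place BL",T(405,319),.008),("place BR",T(524,319),.008),
 ("bot base L",T(451,232),.052),("bot base R",T(516,237),.052),("bot sh L",T(455,122),.052),("bot sh R",T(520,127),.052),("cap end",T(489,67),.030),("cap mid top",T(486,82),.046),
 ("fa",T(144,229),.118),("fb",T(312,233),.118),("fc",T(649,236),.118)]:
    print(n,onz(ct,uv,z).round(4))
for n,uv,z in [("handle top TL",H(133,304),.147),("TR",H(208,305),.147),("BL",H(133,335),.147),("BR",H(208,342),.147),("pointer",H(120,326),.1),("white l",H(80,322),.1),("white r",H(112,323),.1),("green l",H(84,259),.1),("green r",H(127,261),.1),("black l",H(92,192),.1),("black r",H(133,194),.1),("box TL",H(103,50),.1),("box TR",H(312,62),.1),("box BL",H(55,470),.1),("box BR",H(288,478),.1)]:
    print(n,onz(ct,uv,z).round(4))
S=lambda x,y:(150+x/5-.4,190+y/5-.4)
for n,uv in [("cap end/mid",S(250,290)),]:
    print(n,onz(cs,uv,.03).round(4))
for n,uv in [("place TL",S(248,132)),("place TR",S(366,137)),("BR",S(352,226))]: print(n,onz(cs,uv,.008).round(4))
E
```

```text
place TL [ 0.633  -0.1157  0.008 ]
place TR [ 0.632  -0.1913  0.008 ]
place BL [ 0.5555 -0.1137  0.008 ]
place BR [ 0.5546 -0.1888  0.008 ]
bot base L [ 0.6024 -0.1399  0.052 ]
bot base R [ 0.5987 -0.18    0.052 ]
bot sh L [ 0.6722 -0.1444  0.052 ]
bot sh R [ 0.6684 -0.1847  0.052 ]
cap end [ 0.713  -0.1692  0.03  ]
cap mid top [ 0.6991 -0.1652  0.046 ]
fa [0.5932 0.0488 0.118 ]
fb [ 0.5895 -0.0509  0.118 ]
fc [ 0.5852 -0.2506  0.118 ]
handle top TL [0.5465 0.3339 0.147 ]
TR [0.5454 0.2903 0.147 ]
BL [0.5282 0.3336 0.147 ]
BR [0.5236 0.2899 0.147 ]
pointer [0.5415 0.3511 0.1   ]
white l [0.5443 0.3751 0.1   ]
white r [0.5434 0.3559 0.1   ]
green l [0.5826 0.3737 0.1   ]
green r [0.5811 0.3478 0.1   ]
black l [0.6237 0.3698 0.1   ]
black r [0.6222 0.345  0.1   ]
box TL [0.712  0.3653 0.1   ]
box TR [0.7028 0.2378 0.1   ]
box BL [0.4554 0.3877 0.1   ]
box BR [0.449  0.2494 0.1   ]
cap end/mid [ 0.7027 -0.1649  0.03  ]
place TL [ 0.5535 -0.1876  0.008 ]
place TR [ 0.5555 -0.1122  0.008 ]
BR [ 0.6314 -0.1139  0.008 ]
```

Choice confirmed: amber body with blue cap, base at about (0.601,-0.160), cap at about (0.698,-0.166), place at about (0.594,-0.152). I'll go up and across now.

Emit:
{"fn": "send_rows", "kwargs": {"targets": "0 0 5 0 0; 0 0 5 0 0; 3.1 -4.9 0 0.03 0; 3.1 -4.9 0 0.03 0; 3.1 -4.9 0 0.03 0; 3.1 -4.9 0 0.03 0; 3.1 -4.9 0 0.03 0; 3.1 -4.9 0 0.03 0; 3.1 -4.9 0 0.03 0; 3.1 -4.9 0 0.03 0", "newtons": 5}}

```text
clock: 1.4
tcp_pos: [0.4455, 0.2257, 0.2829]
tcp_rot: [0.033, 0.999, 0.0, -0.0]
force: [0.5, 1.4, -0.6]
finger_gap: 1.0
```

Emit:
{"fn": "send_rows", "kwargs": {"targets": "3.1 -4.9 0 0 0; 3.1 -4.9 0 0 0; 3.1 -4.9 0 0 0; 3.1 -4.9 0 0 0; 3.1 -4.9 0 0 0; 3.1 -4.9 0 0 0; 3.1 -4.9 0 0 0; 3.1 -4.9 0 0 0; 0 0 0 0 0; 0 0 0 0 0"}}

```text
clock: 2.65
tcp_pos: [0.6927, -0.1637, 0.2822]
tcp_rot: [0.034, 0.999, 0.001, -0.001]
force: [-0.3, 1.1, -0.1]
finger_gap: 0.998
```

```bash
python3 - <<'E'
from h import *
s=read_state();print(s['tcp_pos'],s['tcp_rot'],s['force'],s['joint_positions'])
print(calibration('wrist'))
cv2.imwrite("pics/b_wrist.png",grab_frame('wrist'))
E
```

```text
[ 0.69267525 -0.16369547  0.28215117] [ 3.36868619e-02  9.99431935e-01  7.46087238e-04 -6.68297063e-04] [-0.3033959   1.07968804 -0.05370811] [ 0.12390922  0.67696179  0.17469861  1.03428505 -0.11119932  1.44027252
  1.77874952]
{'fov_y': 65.70646984690485, 'cx': 259.0733114387523, 'cy': 189.80505757980444, 'eye': array([ 0.62490871, -0.16171462,  0.48437305]), 'orientation': array([-0.09111416, -0.08543516,  0.67753314,  0.72480886])}
```

View pics/b_wrist.png

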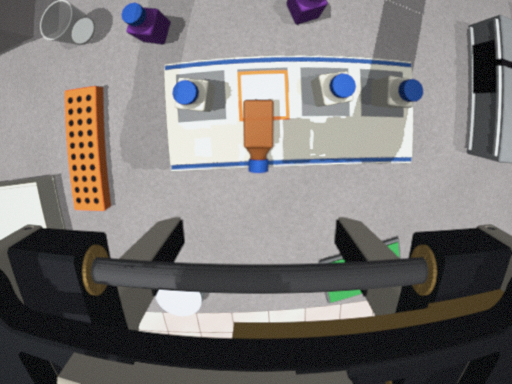

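The wrist view shows the bottle with its base edge at (258,100), body down to (258,150) and cap at about (258,165). The frame corners are near (240,72) and (288,117). I'll project these.

```bash
python3 - <<'E'
from h import *
c=calibration('wrist')
im=cv2.imread("pics/b_wrist.png")
cv2.imwrite("pics/b_crop.png",cv2.resize(im[55:180,160:420],None,fx=3,fy=3,interpolation=cv2.INTER_CUBIC))
cv2.imwrite("pics/b_crop2.png",cv2.resize(im[60:180,225:305],None,fx=5,fy=5,interpolation=cv2.INTER_CUBIC))
hsv=cv2.cvtColor(im,cv2.COLOR_BGR2HSV)
E
```

```text
(no output)
```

View pics/b_crop2.png

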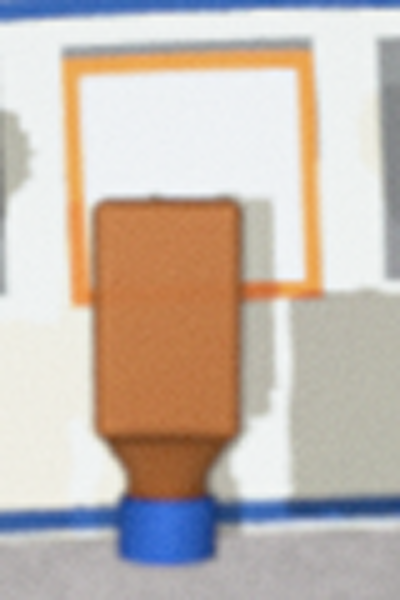

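```bash
python3 - <<'E'
from h import *
c=calibration('wrist')
T=lambda x,y:(225+x/5-.4,60+y/5-.4)
for n,p,z in [("fr TL",(66,60),.008),("TR",(310,55),.008),("BL",(77,301),.008),("BR",(317,292),.008),
 ("base L",(96,200),.052),("base R",(241,200),.052),("sh L",(98,434),.052),("sh R",(238,434),.052),("cap root L",(124,500),.03),("cap root R",(213,500),.03),("cap end L",(120,555),.03),("cap end R",(216,555),.03),("cap end mid top",(167,561),.046)]:
    print(n,onz(c,T(*p),z,True).round(4))
E
```

```text
fr TL [ 0.5522 -0.1895  0.008 ]
TR [ 0.5555 -0.1123  0.008 ]
BL [ 0.6303 -0.1914  0.008 ]
BR [ 0.6322 -0.1149  0.008 ]
base L [ 0.6008 -0.181   0.052 ]
base R [ 0.6036 -0.1394  0.052 ]
sh L [ 0.6691 -0.1853  0.052 ]
sh R [ 0.6718 -0.1445  0.052 ]
cap root L [ 0.6924 -0.18    0.03  ]
cap root R [ 0.6942 -0.1526  0.03  ]
cap end L [ 0.7096 -0.1825  0.03  ]
cap end R [ 0.7116 -0.1527  0.03  ]
cap end mid top [ 0.7094 -0.1678  0.046 ]
```

Emit:
{"fn": "send_rows", "kwargs": {"targets": "0.8 -0.3 -5 0 0; 0 0 -5 0 0; 0 0 -5 0 0; 0 0 -4 0 0; 0 0 -3 0 0; 0 0 -1 0 0; 0 0 0 0 0; 0 0 0 0 0"}}

```text
clock: 3.7
tcp_pos: [0.7023, -0.1675, 0.0552]
tcp_rot: [0.034, 0.999, -0.0, 0.002]
force: [0.2, -0.2, 0.5]
finger_gap: 0.998
```

```bash
python3 - <<'E'
from h import *
s=read_state();print(s['tcp_pos'],s['tcp_rot'],s['force'])
cv2.imwrite("pics/c_wrist.png",grab_frame('wrist'))
E
```

```text
[ 0.70230741 -0.16750588  0.05519629] [ 3.35701601e-02  9.99434610e-01 -3.41786769e-04  1.84072281e-03] [ 0.2467946  -0.23250687  0.4739771 ]
```

View pics/c_wrist.png

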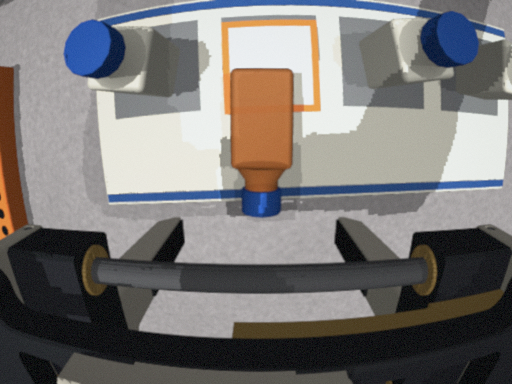

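The cap at (261,205) is centred between the fingers. I'll go down and close gently.

Emit:
{"fn": "send_rows", "kwargs": {"targets": "0 0 -2 0 0; 0 0 -1.5 0 0; 0 0 -0.5 0 0; 0 0 0 0 255; 0 0 0 0 255; 0 0 0 0 255; 0 0 0 0 255; 0 0 0 0 255; 0 0 0 0 255; 0 0 0 0 255", "newtons": 5}}

```text
clock: 5.0
tcp_pos: [0.7009, -0.1676, 0.0129]
tcp_rot: [0.034, 0.999, -0.0, -0.0]
force: [-0.4, -0.4, -0.9]
finger_gap: 0.293
```

```bash
python3 - <<'E'
from h import *
s=read_state();print(s['tcp_pos'],s['tcp_rot'],s['force'],s['finger_gap']*.093)
cv2.imwrite("pics/d_wrist.png",grab_frame('wrist'))
E
```

```text
[ 0.70086214 -0.16755923  0.01294011] [ 3.38627403e-02  9.99426492e-01 -2.83258292e-05 -3.90939158e-05] [-0.40940498 -0.39494867 -0.92966362] 0.027281994030829086
```

View pics/d_wrist.png

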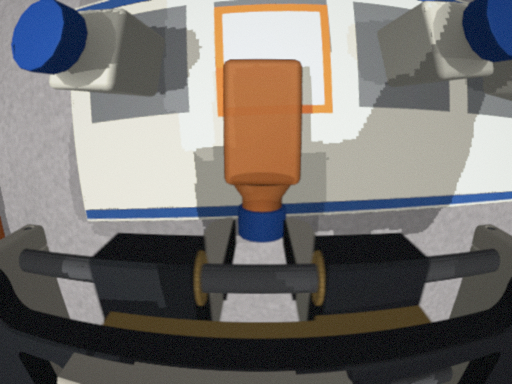

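Gripped: the pads are on both sides of the cap. Next I'll tip it up about its base edge, starting with the first 40°.

Emit:
{"fn": "send_rows", "kwargs": {"targets": "-0.2 0 0.9 0 255; -0.3 0 0.9 0 255; -0.4 0 0.8 0 255; -0.4 0.1 0.8 0 255; -0.5 0 0.7 0 255; -0.6 0.1 0.7 0 255; -0.6 0 0.6 0 255; -0.7 0.1 0.6 0 255; 0 0 0 0 255; 0 0 0 0 255"}}

```text
clock: 6.3
tcp_pos: [0.6639, -0.1645, 0.0728]
tcp_rot: [0.034, 0.999, 0.0, -0.0]
force: [0.0, -0.2, -0.2]
finger_gap: 0.008
```

```bash
python3 - <<'E'
from h import *
s=read_state();print(s['tcp_pos'],s['tcp_rot'],s['force'],s['finger_gap']*.093)
cv2.imwrite("pics/e_wrist.png",grab_frame('wrist'))
i=grab_frame('scene');cv2.imwrite("pics/e_scene.png",cv2.resize(i[140:270,130:310],None,fx=4,fy=4,interpolation=cv2.INTER_CUBIC))
E
```

```text
[ 0.66387682 -0.16445479  0.07282028] [ 3.38443765e-02  9.99427113e-01  4.34864039e-05 -5.33792190e-05] [ 0.0207519  -0.2306077  -0.24874066] 0.0007835993544935463
```

View pics/e_wrist.png

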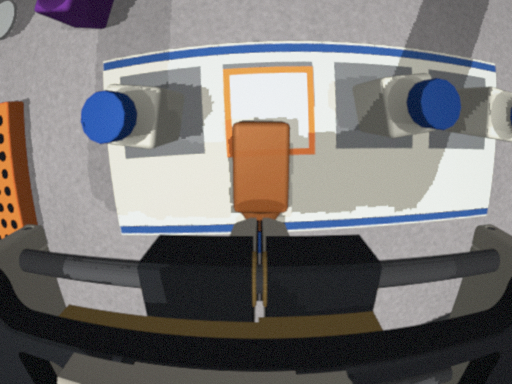

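View pics/e_scene.png

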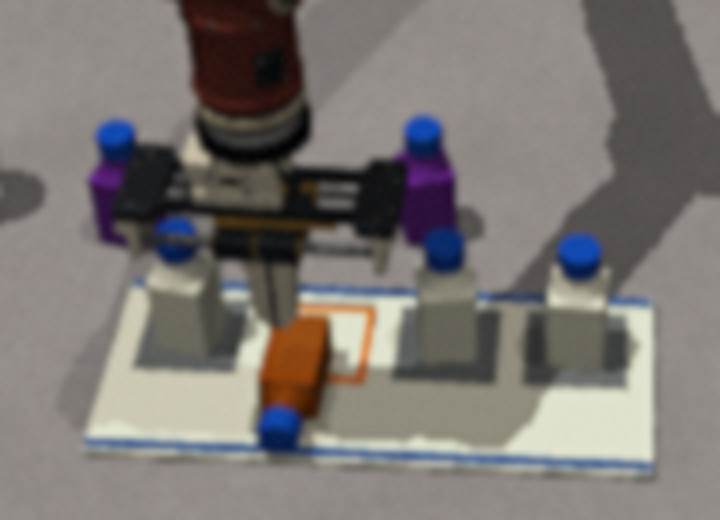

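The cap slipped out: the fingers are shut and the bottle is lying again, apparently close to where it was. I'll re-measure it.

```bash
python3 - <<'E'
from h import *
im=cv2.imread("pics/e_wrist.png")
cv2.imwrite("pics/e_crop.png",cv2.resize(im[100:240,200:330],None,fx=5,fy=5,interpolation=cv2.INTER_CUBIC)[:600])
E
```

```text
(no output)
```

View pics/e_crop.png

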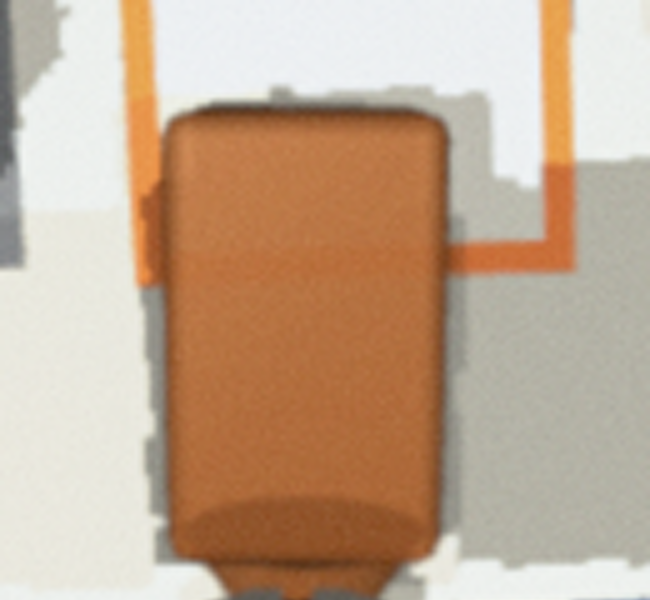

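```bash
python3 - <<'E'
from h import *
c=calibration('wrist')
T=lambda x,y:(200+x/5-.4,100+y/5-.4)
for n,p,z in [("base L",(165,115),.052),("base R",(448,115),.052),("sh L",(172,555),.052),("sh R",(440,555),.052),("frBL",(148,285),.008),("frBR",(575,262),.008)]:
    print(n,onz(c,T(*p),z,True).round(4))
cs=calibration('scene')
S=lambda x,y:(130+x/4-.4,140+y/4-.4)
print(onz(cs,S(280,428),.03))
i=cv2.imread('pics/e_wrist.png')
E
```

```text
base L [ 0.6001 -0.1824  0.052 ]
base R [ 0.6029 -0.1403  0.052 ]
sh L [ 0.6686 -0.1872  0.052 ]
sh R [ 0.6715 -0.1449  0.052 ]
frBL [ 0.6314 -0.192   0.008 ]
frBR [ 0.6322 -0.1141  0.008 ]
[ 0.69889925 -0.1654375   0.03      ]
```

The bottle is unmoved: base mid (0.6015,-0.161), shoulder mid (0.670,-0.166). The round cap squeezed out, so I'll take the flat body sides near the shoulder instead.

Emit:
{"fn": "send_rows", "kwargs": {"targets": "0.2 -0.1 0.5 0 40; 0 0 0 0 40; 0 0 0 0 40; 0 0 0 0 40; 0 0 0 0 40; 0 0 0 0 40; 0 0 0 0 40; 0 0 0 0 40; 0 0 0 0 40"}}

```text
clock: 7.52
tcp_pos: [0.6659, -0.1656, 0.078]
tcp_rot: [0.034, 0.999, -0.0, -0.0]
force: [-0.4, -1.1, 0.1]
finger_gap: 0.842
```

Emit:
{"fn": "send_rows", "kwargs": {"targets": "0 0 -2 0 40; 0 0 -2 0 40; 0 0 -1.6 0 40; 0 0 -0.9 0 40; 0 0 0 0 255; 0 0 0 0 255; 0 0 0 0 255; 0 0 0 0 255", "newtons": 5}}

```text
clock: 8.52
tcp_pos: [0.6666, -0.1652, 0.0136]
tcp_rot: [0.034, 0.999, 0.0, 0.001]
force: [-0.2, 0.2, 0.9]
finger_gap: 0.468
```

Emit:
{"fn": "send_rows", "kwargs": {"targets": "0 0 0 0 255; 0 0 0 0 255; 0 0 0 0 255; 0 0 0 0 255"}}

```text
clock: 9.02
tcp_pos: [0.6666, -0.1652, 0.0136]
tcp_rot: [0.034, 0.999, 0.0, 0.001]
force: [0.8, 1.8, 5.5]
finger_gap: 0.47
```

Firm stop at 43.7 mm, which matches the 44 mm body. I'll lift straight up and see whether it swings.

Emit:
{"fn": "send_rows", "kwargs": {"targets": "0 0 0.5 0 255; 0 0 0.5 0 255; 0 0 1 0 255; 0 0 1 0 255; 0 0 1 0 255; 0 0 1 0 255; 0 0 0 0 255; 0 0 0 0 255"}}

```text
clock: 10.02
tcp_pos: [0.6657, -0.1654, 0.0627]
tcp_rot: [0.034, 0.999, 0.0, -0.0]
force: [-0.3, -0.1, -3.2]
finger_gap: 0.468
```

```bash
python3 - <<'E'
from h import *
s=read_state();print(s['tcp_pos'],s['tcp_rot'],s['force'],s['finger_gap']*.093)
cv2.imwrite("pics/f_wrist.png",grab_frame('wrist'))
i=grab_frame('scene');cv2.imwrite("pics/f_scene.png",cv2.resize(i[140:270,130:310],None,fx=4,fy=4,interpolation=cv2.INTER_CUBIC))
E
```

```text
[ 0.66565984 -0.16543976  0.0627394 ] [ 3.38566409e-02  9.99426670e-01  6.56174467e-05 -2.35710629e-04] [-0.31224764 -0.07363553 -3.22921132] 0.04356086469122257
```

View pics/f_wrist.png

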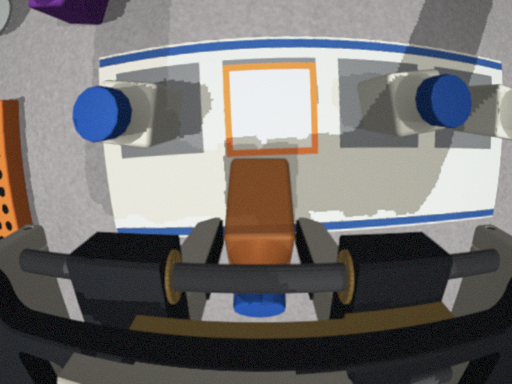

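View pics/f_scene.png

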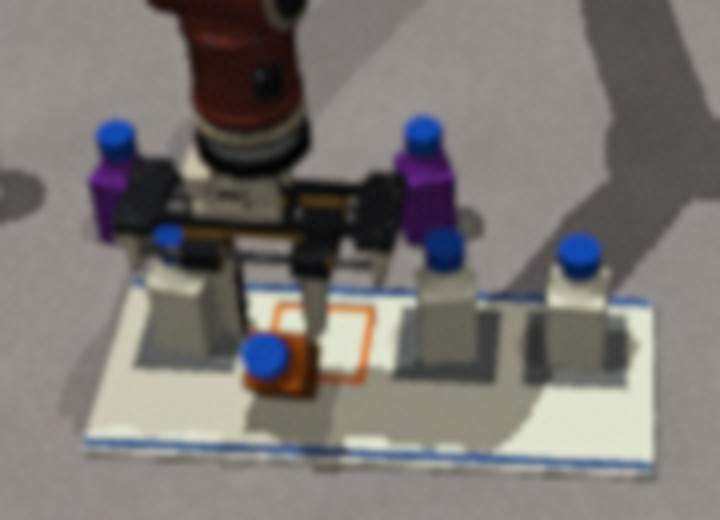

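It rotates in the grip: the cap is up, about 40–50° tilt. I'll lift more and relax the grip to 3 N so it swings fully.

Emit:
{"fn": "send_rows", "kwargs": {"targets": "0 0 1 0 255; 0 0 1 0 255; 0 0 1 0 255; 0 0 0 0 255; 0 0 0 0 255; 0 0 0 0 255; 0 0 0 0 255", "newtons": 3}}

```text
clock: 11.0
tcp_pos: [0.6657, -0.1655, 0.0925]
tcp_rot: [0.034, 0.999, 0.0, -0.0]
force: [1.2, 0.4, -1.1]
finger_gap: 0.47
```

```bash
python3 - <<'E'
from h import *
s=read_state();print(s['tcp_pos'],s['tcp_rot'],s['force'],s['finger_gap']*.093)
cv2.imwrite("pics/g_wrist.png",grab_frame('wrist'))
i=grab_frame('scene');cv2.imwrite("pics/g_scene.png",cv2.resize(i[140:270,130:310],None,fx=4,fy=4,interpolation=cv2.INTER_CUBIC))
E
```

```text
[ 0.66568081 -0.16547207  0.09251416] [ 3.38331958e-02  9.99427428e-01  4.87066642e-05 -3.57451456e-04] [ 1.23940879  0.43311635 -1.11426393] 0.04374722476154636
```

View pics/g_wrist.png

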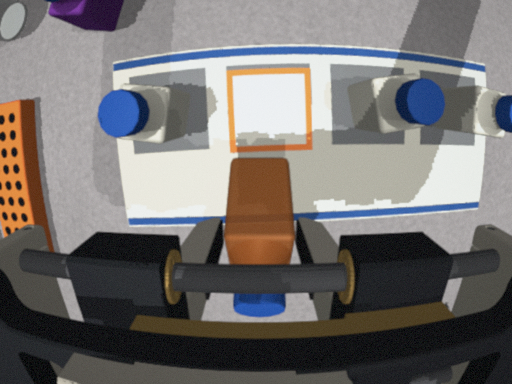

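View pics/g_scene.png

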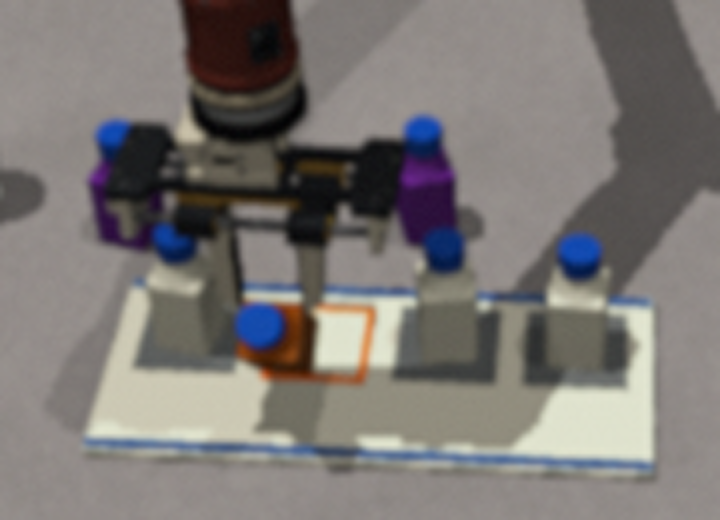

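```bash
cat >> h.py <<'E'
def proj(c,p):
    v=R.from_quat(c['orientation']).inv().apply(np.array(p)-c['eye'])
    f=192/np.tan(np.radians(c['fov_y'])/2);th=np.arctan2(np.hypot(v[0],v[1]),-v[2]);r=f*th/np.hypot(v[0],v[1])
    return c['cx']+v[0]*r,c['cy']-v[1]*r
E
python3 - <<'E'
from h import *
c=calibration('wrist');s=read_state();g=s['tcp_pos']+[0,0,.0188]
for ph in range(20,95,5):
    p=np.radians(ph);a=np.array([np.cos(p),-.065*np.cos(p),np.sin(p)]);n=np.array([-np.sin(p),.065*np.sin(p),np.cos(p)])
    print(ph,[np.round(proj(c,g+k*a+h*n)) for k,h in((-.0645,.022),(.0075,.022),(-.0645,-.022))])
E
```

```text
20 [array([263., 114.]), array([263., 234.]), array([262., 134.])]
25 [array([263., 115.]), array([263., 230.]), array([262., 139.])]
30 [array([263., 116.]), array([263., 227.]), array([262., 144.])]
35 [array([262., 118.]), array([263., 223.]), array([262., 149.])]
40 [array([262., 121.]), array([263., 220.]), array([262., 155.])]
45 [array([262., 124.]), array([263., 216.]), array([262., 161.])]
50 [array([262., 128.]), array([263., 213.]), array([262., 167.])]
55 [array([262., 132.]), array([263., 210.]), array([262., 173.])]
60 [array([262., 137.]), array([263., 206.]), array([262., 179.])]
65 [array([262., 141.]), array([263., 203.]), array([262., 185.])]
70 [array([262., 147.]), array([263., 200.]), array([262., 192.])]
75 [array([262., 152.]), array([263., 198.]), array([262., 199.])]
80 [array([262., 158.]), array([263., 195.]), array([262., 205.])]
85 [array([262., 163.]), array([263., 193.]), array([262., 212.])]
90 [array([262., 169.]), array([263., 191.]), array([262., 219.])]
```

```bash
python3 - <<'E'
import cv2
i=cv2.imread("pics/g_wrist.png")
cv2.imwrite("pics/g_crop.png",cv2.resize(i[140:340,160:360],None,fx=3,fy=3,interpolation=cv2.INTER_CUBIC))
E
```

```text
(no output)
```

View pics/g_crop.png

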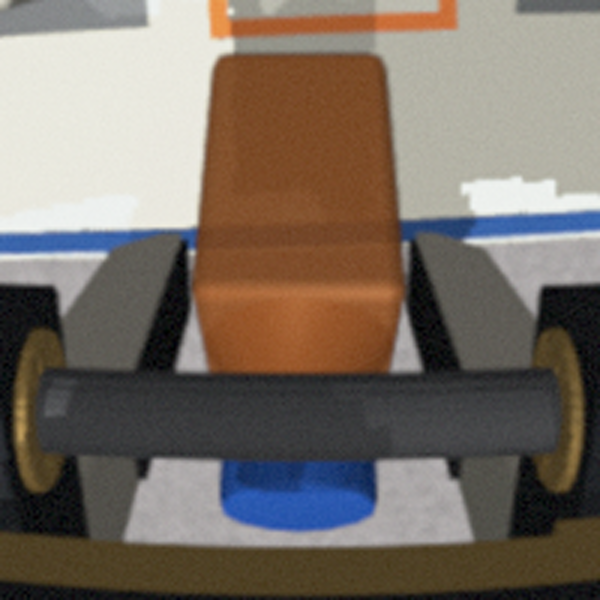

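```bash
python3 - <<'E'
from h import *
from scipy.optimize import least_squares
c=calibration('wrist');s=read_state();g=s['tcp_pos']+[0,0,.0188]
print(R.from_quat(c['orientation']).apply([0,0,-1]),c['eye']-s['tcp_pos'])
print("tips",[np.round(proj(c,s['tcp_pos']+[.0,y,0])) for y in(-.022,.022)])
def pts(q):
    p=q[0];o=g+np.array([q[1],0,q[2]])
    a=np.array([np.cos(p),-.065*np.cos(p),np.sin(p)]);n=np.array([-np.sin(p),.065*np.sin(p),np.cos(p)])
    b=np.array([.065,1,0])*.022
    out=[]
    for k in(-.0645,.0075):
        l=np.array(proj(c,o+k*a+.022*n-b));r=np.array(proj(c,o+k*a+.022*n+b));out+=[(l[1]+r[1])/2,r[0]-l[0]]
    return np.array(out)
r=least_squares(lambda q:pts(q)-[158,57,237,70],[.8,0,0],x_scale=[.1,.01,.01]);print(np.degrees(r.x[0]),r.x[1:],r.fun)
E
```

```text
[ 0.24799781 -0.0178366  -0.96859638] [-0.06788947  0.00233918  0.20217477]
tips [array([232., 213.]), array([293., 209.])]
55.14165200692483 [ 0.02042461 -0.00617841] [-0.1167823  -0.63712763  0.10899974  0.29602816]
```

The bottle hangs at about 55° axis elevation and the pads hold near its upper edge, so it won't swing further on its own. I'll bring the low base corner over the square and touch it down. Then I'll tip the bottle the rest of the way by drawing back along an arc.

Emit:
{"fn": "send_rows", "kwargs": {"targets": "-1.7 0.4 0 0 255; -1.7 0.4 0 0 255; -1.7 0.5 0 0 255; 0 0 -1 0 255; 0 0 -1 0 255; 0 0 -0.6 0 255; 0 0 0 0 255; 0 0 0 0 255"}}

```text
clock: 12.1
tcp_pos: [0.6154, -0.1528, 0.067]
tcp_rot: [0.034, 0.999, -0.0, 0.0]
force: [0.3, 0.0, -2.4]
finger_gap: 0.47
```

```bash
python3 - <<'E'
from h import *
s=read_state();print(s['tcp_pos'],s['tcp_rot'],s['force'],s['finger_gap']*.093)
i=grab_frame('wrist');cv2.imwrite("pics/i_crop.png",cv2.resize(i[120:320,130:390],None,fx=3,fy=3,interpolation=cv2.INTER_CUBIC))
i=grab_frame('scene');cv2.imwrite("pics/i_scene.png",cv2.resize(i[140:270,130:310],None,fx=4,fy=4,interpolation=cv2.INTER_CUBIC))
E
```

```text
[ 0.6153751  -0.15276197  0.066968  ] [ 3.38776188e-02  9.99425942e-01 -1.38846082e-04  2.71644456e-04] [ 0.31863564  0.00313779 -2.35667153] 0.043681717857658085
```

View pics/i_crop.png

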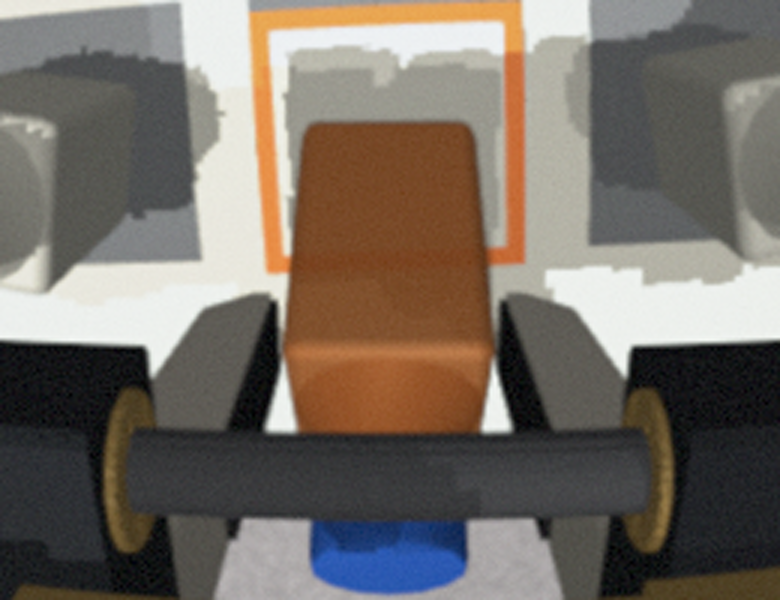

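View pics/i_scene.png

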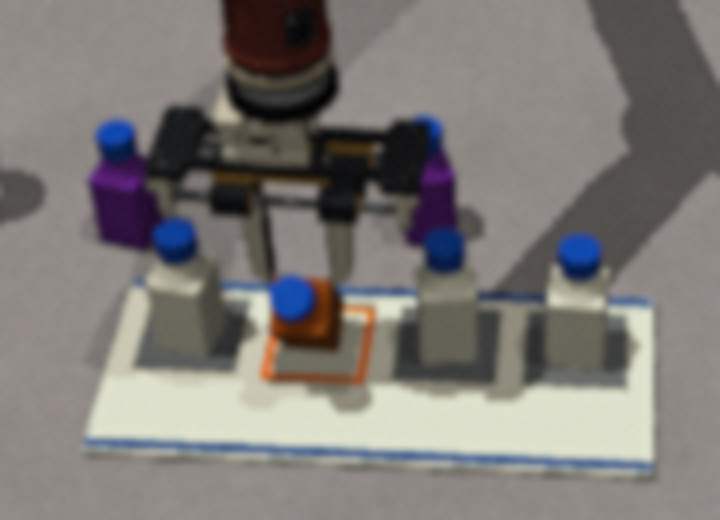

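Emit:
{"fn": "send_rows", "kwargs": {"targets": "0 0 -0.3 0 255; 0 0 -0.3 0 255; 0 0 0 0 255"}}

```text
clock: 12.58
tcp_pos: [0.6145, -0.1524, 0.0606]
tcp_rot: [0.034, 0.999, 0.0, -0.0]
force: [0.3, 0.9, -2.3]
finger_gap: 0.469
```

Emit:
{"fn": "send_rows", "kwargs": {"targets": "0 0 -0.3 0 255; 0 0 0 0 255; 0 0 0 0 255"}}

```text
clock: 12.95
tcp_pos: [0.6149, -0.1526, 0.0579]
tcp_rot: [0.034, 0.999, -0.0, -0.0]
force: [0.5, 0.2, -2.3]
finger_gap: 0.47
```

Emit:
{"fn": "send_rows", "kwargs": {"targets": "0 0 -0.3 0 255; 0 0 -0.1 0 255; 0 0 0 0 255"}}

```text
clock: 13.32
tcp_pos: [0.6148, -0.1525, 0.0538]
tcp_rot: [0.034, 0.999, 0.0, -0.0]
force: [0.0, -0.2, -2.4]
finger_gap: 0.469
```

Emit:
{"fn": "send_rows", "kwargs": {"targets": "0 0 -0.3 0 255; 0 0 0 0 255; 0 0 0 0 255"}}

```text
clock: 13.7
tcp_pos: [0.6159, -0.1528, 0.0519]
tcp_rot: [0.034, 0.999, -0.0, 0.001]
force: [0.6, 0.1, 3.7]
finger_gap: 0.472
```

```bash
python3 - <<'E'
from h import *
s=read_state();print(s['tcp_pos'],s['force'],s['ft_torque'])
i=grab_frame('wrist');cv2.imwrite("pics/j_crop.png",cv2.resize(i[120:320,130:390],None,fx=3,fy=3,interpolation=cv2.INTER_CUBIC))
i=grab_frame('scene');cv2.imwrite("pics/j_scene.png",cv2.resize(i[180:250,160:260],None,fx=7,fy=7,interpolation=cv2.INTER_CUBIC))
E
```

```text
[ 0.615949   -0.15282008  0.05192488] [0.6210807  0.07660978 3.69761616] [ 0.07271989 -0.10930942  0.00621165]
```

View pics/j_scene.png

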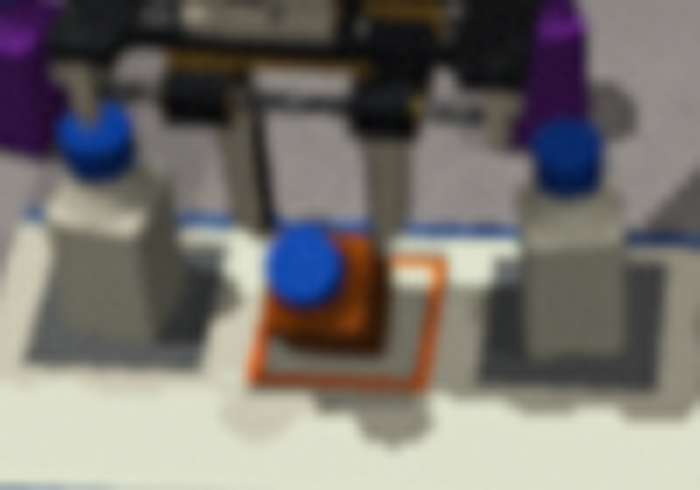

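View pics/j_crop.png

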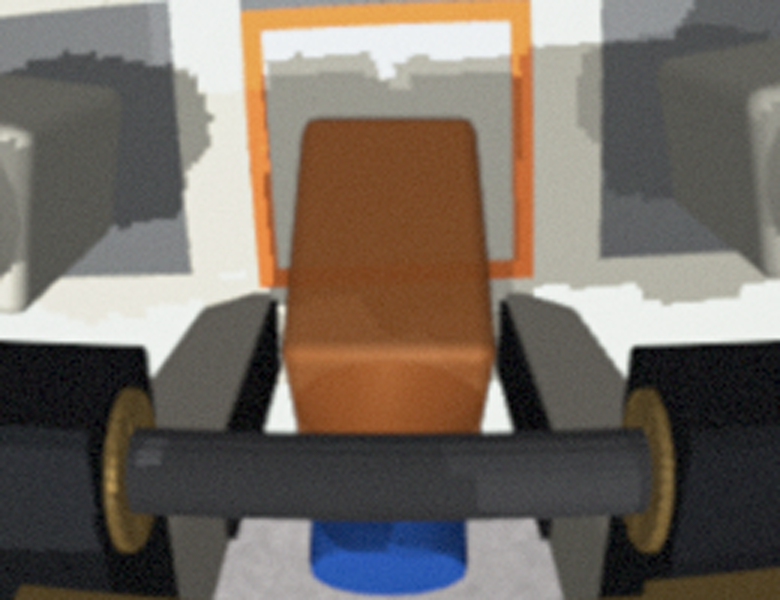

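Touchdown: the force changed sign at TCP z≈0.0525. Now I'll draw back in an arc, checking as I go.

Emit:
{"fn": "send_rows", "kwargs": {"targets": "-0.3 0 0 0 255; -0.3 0 0 0 255; -0.3 0 -0.1 0 255; -0.3 0 0 0 255; 0 0 0 0 255"}}

```text
clock: 14.42
tcp_pos: [0.6019, -0.1522, 0.0494]
tcp_rot: [0.034, 0.999, 0.0, -0.001]
force: [-0.3, 0.3, 2.5]
finger_gap: 0.472
```

```bash
python3 - <<'E'
from h import *
s=read_state();print(s['tcp_pos'],s['force'],s['ft_torque'])
i=grab_frame('wrist');cv2.imwrite("pics/k_crop.png",cv2.resize(i[120:320,130:390],None,fx=3,fy=3,interpolation=cv2.INTER_CUBIC))
E
```

```text
[ 0.60193043 -0.15223993  0.04944648] [-0.33252865  0.27556762  2.45542885] [0.27116066 0.03102337 0.07960894]
```

View pics/k_crop.png

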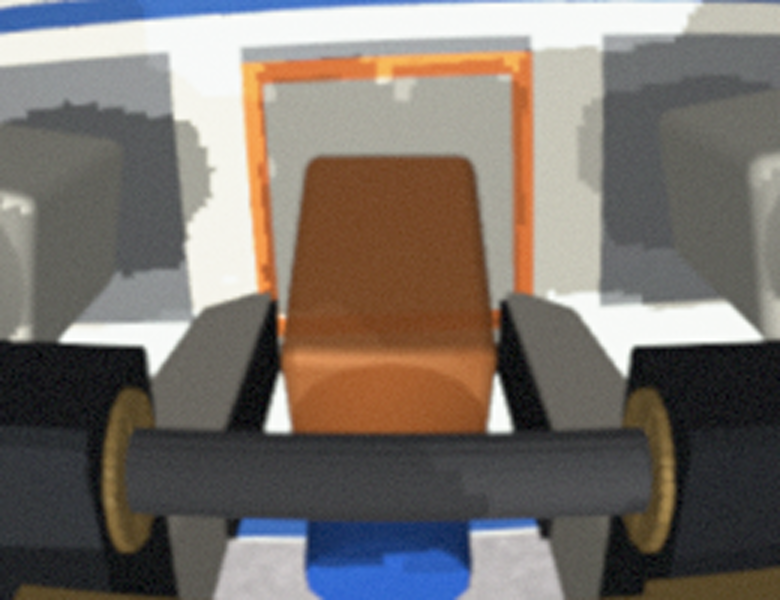

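It's uprighting: the base edge moved from row 118 to row 157 in the crop. Continuing.

Emit:
{"fn": "send_rows", "kwargs": {"targets": "-0.3 0 -0.1 0 255; -0.3 0 -0.1 0 255; -0.3 0 -0.1 0 255; -0.3 0 -0.1 0 255; 0 0 0 0 255"}}

```text
clock: 15.1
tcp_pos: [0.5901, -0.1523, 0.0457]
tcp_rot: [0.034, 0.999, 0.0, -0.001]
force: [-2.0, 2.0, 3.6]
finger_gap: 0.467
```

```bash
python3 - <<'E'
from h import *
s=read_state();print(s['tcp_pos'],s['force'],s['ft_torque'])
i=grab_frame('wrist');cv2.imwrite("pics/l_crop.png",cv2.resize(i[120:320,130:390],None,fx=3,fy=3,interpolation=cv2.INTER_CUBIC))
i=grab_frame('scene');cv2.imwrite("pics/l_scene.png",cv2.resize(i[180:250,160:260],None,fx=7,fy=7,interpolation=cv2.INTER_CUBIC))
E
```

```text
[ 0.59008285 -0.15230901  0.0457044 ] [-2.0086502   1.97181619  3.57127756] [0.49207128 0.27871769 0.01323818]
```

View pics/l_crop.png

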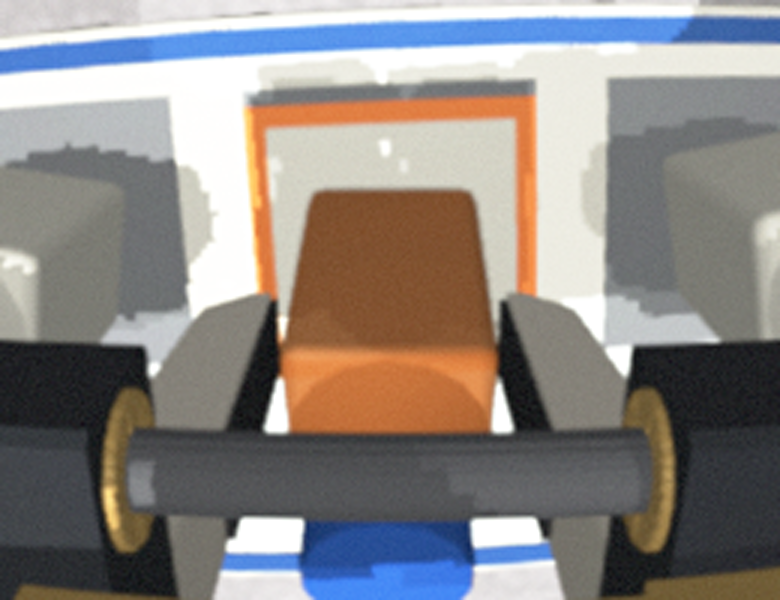

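View pics/l_scene.png

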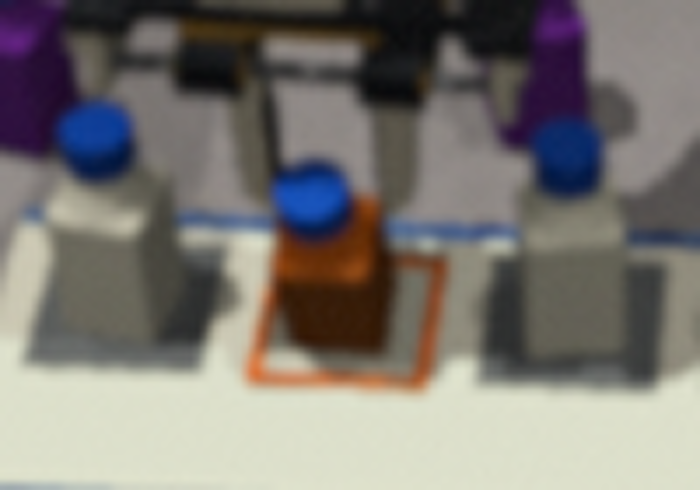

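Nearly upright. A little more, keeping the gripper body clear of the neighbours' caps.

Emit:
{"fn": "send_rows", "kwargs": {"targets": "-0.3 0 -0.1 0 255; -0.3 0 -0.1 0 255; -0.2 0 -0.1 0 255; 0 0 0 0 255"}}

```text
clock: 15.7
tcp_pos: [0.5823, -0.1525, 0.0427]
tcp_rot: [0.034, 0.999, 0.0, -0.001]
force: [-1.4, 1.8, 2.8]
finger_gap: 0.469
```

```bash
python3 - <<'E'
from h import *
s=read_state();print(s['tcp_pos'],s['force'],s['ft_torque'])
i=grab_frame('wrist');cv2.imwrite("pics/m_crop.png",cv2.resize(i[120:320,130:390],None,fx=3,fy=3,interpolation=cv2.INTER_CUBIC))
i=grab_frame('scene');cv2.imwrite("pics/m_scene.png",cv2.resize(i[180:250,160:260],None,fx=7,fy=7,interpolation=cv2.INTER_CUBIC))
E
```

```text
[ 0.58228469 -0.15247249  0.04268132] [-1.38444416  1.84757153  2.76509899] [ 0.47895322  0.32744457 -0.02310815]
```

View pics/m_crop.png

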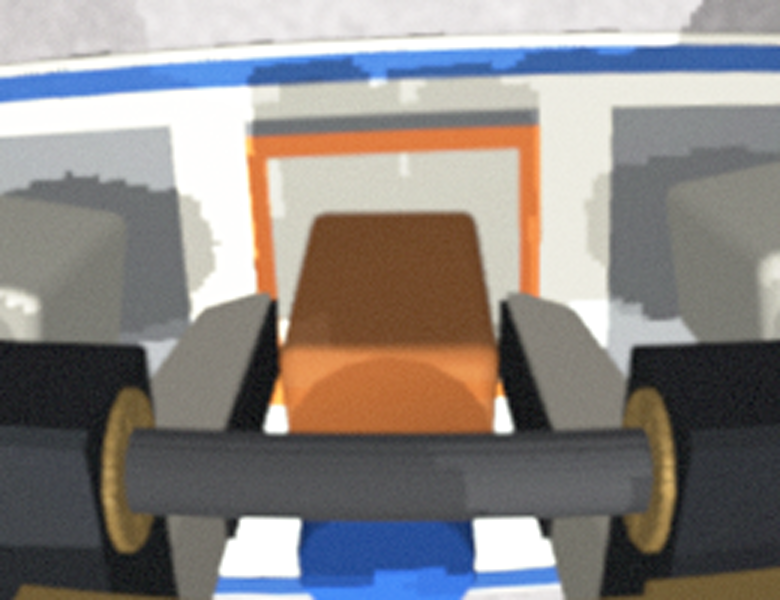

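View pics/m_scene.png

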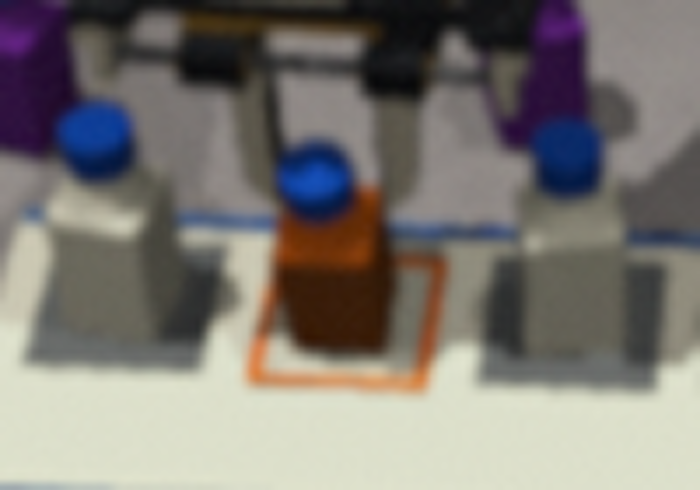

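```bash
python3 - <<'E'
from h import *
c=calibration('wrist')
# edges on the -x face: base edge row, shoulder edge row; pivot corner at (xc,.008)
from scipy.optimize import least_squares
def pts(q):
    p,xc=q
    a=np.array([np.cos(p),0,np.sin(p)]);n=np.array([-np.sin(p),0,np.cos(p)]);o=np.array([xc,-.153,.008])
    return np.array([proj(c,o+.044*n)[1],proj(c,o+.044*n+.072*a)[1]])
obs=np.array([120+214/3-.4,120+348/3-.4])
r=least_squares(lambda q:pts(q)-obs,[1.4,.615],x_scale=[.1,.01]);print(np.degrees(r.x[0]),r.x[1],r.fun)
cs=calibration('scene');print(onz(cs,(160+340/7-.4,180+352/7-.4),.008))
E
```

```text
83.3398805918825 0.6189994443328236 [8.52651283e-14 1.98951966e-13]
[ 0.61232962 -0.15217024  0.008     ]
```

At 83° with the pivot corner at x≈0.615, the final centre should be near 0.593. One last bit, then release.

Emit:
{"fn": "send_rows", "kwargs": {"targets": "-0.3 0 -0.1 0 255; -0.3 0 -0.1 0 255; 0 0 0 0 255; 0 0 0 0 200; 0 0 0 0 140; 0 0 0 0 110; 0 0 0 0 90; 0 0 0 0 80; 0 0 0 0 80"}}

```text
clock: 16.92
tcp_pos: [0.577, -0.1526, 0.041]
tcp_rot: [0.034, 0.999, -0.0, 0.0]
force: [0.2, 0.4, 0.2]
finger_gap: 0.688
```

```bash
python3 - <<'E'
from h import *
s=read_state();print(s['tcp_pos'],s['force'],s['ft_torque'],s['finger_gap'])
i=grab_frame('wrist');cv2.imwrite("pics/n_crop.png",cv2.resize(i[120:320,130:390],None,fx=3,fy=3,interpolation=cv2.INTER_CUBIC))
i=grab_frame('scene');cv2.imwrite("pics/n_scene.png",cv2.resize(i[180:250,160:260],None,fx=7,fy=7,interpolation=cv2.INTER_CUBIC))
E
```

```text
[ 0.57696757 -0.15264258  0.04104416] [0.21355875 0.40116286 0.2113123 ] [ 0.01074602 -0.00417084 -0.02996031] 0.6884099868770291
```

View pics/n_crop.png

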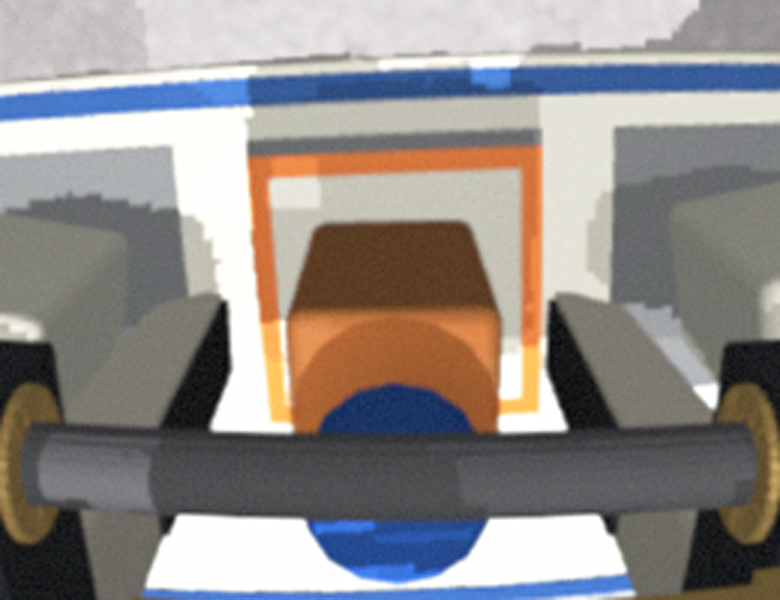

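View pics/n_scene.png

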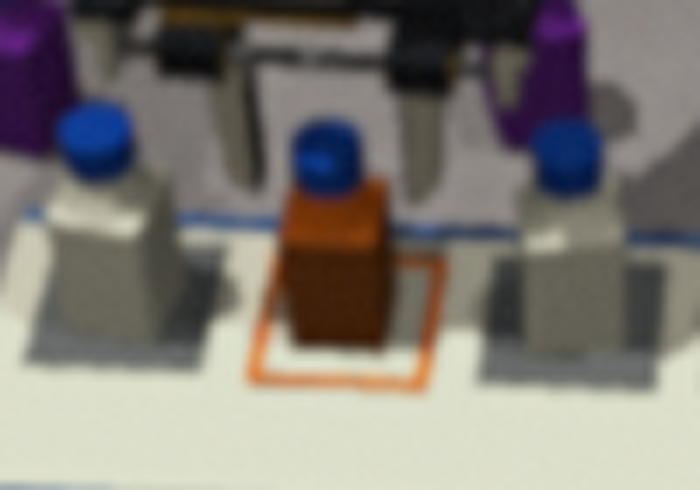

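The bottle stands upright in the square and the fingers are clear. I'll rise straight up and verify from above.

Emit:
{"fn": "send_rows", "kwargs": {"targets": "0 0 1 0 80; 0 0 2 0 80; 0 0 3 0 80; 0 0 5 0 80; 0 0 5 0 80; 0 0 5 0 80; 0 0 3 0 80; 0 0 0 0 80"}}

```text
clock: 18.02
tcp_pos: [0.5783, -0.1532, 0.2844]
tcp_rot: [0.034, 0.999, -0.001, 0.003]
force: [0.0, -0.7, -0.4]
finger_gap: 0.685
```

```bash
python3 - <<'E'
from h import *
s=read_state();print(s['tcp_pos'],s['force'],s['finger_gap'])
c=calibration('wrist');i=grab_frame('wrist');cv2.imwrite("pics/o_wrist.png",i)
print(c)
i=grab_frame('scene');cv2.imwrite("pics/o_scene.png",cv2.resize(i[180:250,160:260],None,fx=7,fy=7,interpolation=cv2.INTER_CUBIC))
E
```

```text
[ 0.57827491 -0.15320051  0.28438854] [ 0.04193851 -0.7299856  -0.41454303] 0.6853432178099068
{'fov_y': 65.70646984690485, 'cx': 259.0733114387523, 'cy': 189.80505757980444, 'eye': array([ 0.50889628, -0.15049975,  0.48603189]), 'orientation': array([-0.09506715, -0.08724313,  0.6771092 ,  0.72448189])}
```

View pics/o_wrist.png

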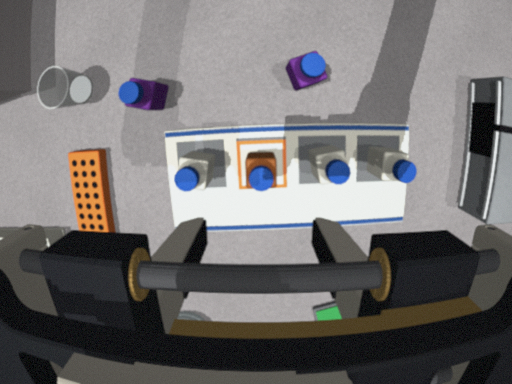

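View pics/o_scene.png

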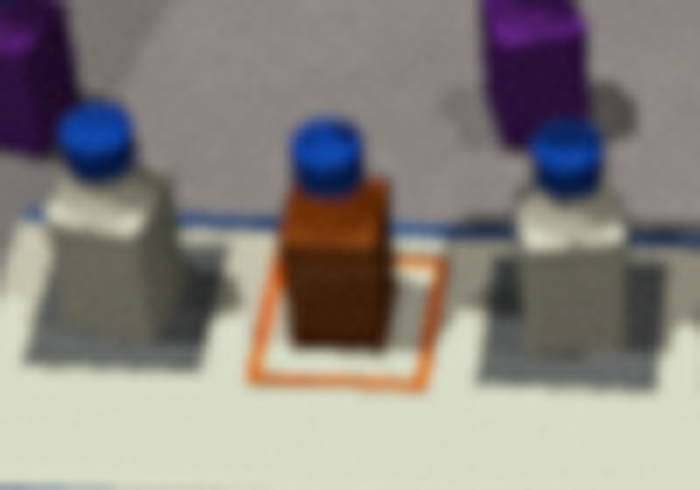

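```bash
python3 - <<'E'
from h import *
c=calibration('wrist');im=cv2.imread('pics/o_wrist.png')
h=cv2.cvtColor(im,cv2.COLOR_BGR2HSV)
m=cv2.inRange(h,(100,150,60),(125,255,255));m[:130]=0;m[215:]=0;m[:,:170]=0;m[:,425:]=0
n,l,st,ce=cv2.connectedComponentsWithStats(m)
for k in range(1,n):
    if 150<st[k][4]<1200: print(st[k],ce[k],onz(c,ce[k],.114,True).round(4))
for p in[(238.5,140.5),(284.5,139.5),(238,188),(286,186.5)]: print(onz(c,p,.008,True).round(4))
E
```

```text
[326 160  23  23 407] [337.31695332 171.30712531] [ 0.5849 -0.0544  0.114 ]
[393 160  23  22 375] [404.34133333 170.67466667] [0.5891 0.0435 0.114 ]
[175 167  23  23 412] [186.4368932  178.28883495] [ 0.581  -0.2495  0.114 ]
[250 167  23  23 425] [260.75294118 178.04235294] [ 0.5874 -0.1536  0.114 ]
[ 0.5464 -0.186   0.008 ]
[ 0.5497 -0.1126  0.008 ]
[ 0.6243 -0.1932  0.008 ]
[ 0.6271 -0.1141  0.008 ]
```

Verified: the amber cap is within 3 mm of the frame centre in the same view, and the neighbours are where they were. Now the shutter: handle at about (0.539, 0.312), box yaw about -0.087. I'll turn the jaws along the sliding axis and go over it.

Emit:
{"fn": "send_rows", "kwargs": {"targets": "-0.4 4.6 0 -0.159 80; -0.4 4.6 0 -0.159 80; -0.4 4.6 0 -0.159 80; -0.4 4.6 0 -0.159 80; -0.4 4.6 0 -0.159 80; -0.4 4.6 0 -0.159 80; -0.4 4.7 0 -0.159 80; -0.4 4.7 0 -0.159 80; -0.4 4.7 0 -0.159 80; -0.4 4.7 0 -0.159 80"}}

```text
clock: 19.38
tcp_pos: [0.5356, 0.3124, 0.2787]
tcp_rot: [0.739, 0.674, -0.002, -0.0]
force: [0.5, 1.1, 0.1]
finger_gap: 0.685
```

Emit:
{"fn": "send_rows", "kwargs": {"targets": "0 0 -3 0 80; 0 0 0 0 80; 0 0 0 0 80"}}

```text
clock: 19.75
tcp_pos: [0.5372, 0.3102, 0.2509]
tcp_rot: [0.738, 0.675, -0.0, 0.0]
force: [-0.1, 0.4, -0.2]
finger_gap: 0.684
```

```bash
python3 - <<'E'
from h import *
s=read_state();print(s['tcp_pos'],s['tcp_rot'],s['finger_gap'],s['joint_positions'].round(2))
c=calibration('wrist');i=grab_frame('wrist');cv2.imwrite("pics/p_wrist.png",i)
i=grab_frame('top');cv2.imwrite("pics/p_top.png",i)
E
```

```text
[0.53722399 0.31023943 0.25089951] [ 7.37790357e-01  6.75029712e-01 -4.72190514e-04  2.32575052e-04] 0.6843163844150317 [-0.83  0.55  0.47  1.42 -0.25  1.24 -0.43]
```

View pics/p_wrist.png

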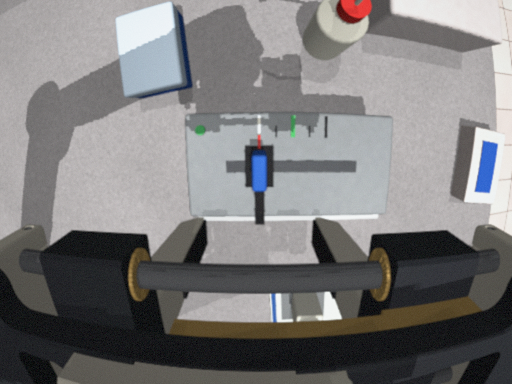

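View pics/p_top.png

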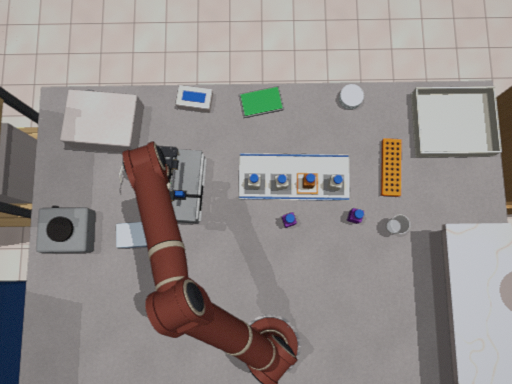

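The wrist view has the handle's blue top at about (259,170), the pointer at (259,140) on the white line, the green line at (293,125) and the black line at (326,127). The box is square to the image.

```bash
python3 - <<'E'
from h import *
c=calibration('wrist');im=cv2.imread('pics/p_wrist.png')
cv2.imwrite("pics/p_crop.png",cv2.resize(im[105:230,180:400],None,fx=3.6,fy=3.6,interpolation=cv2.INTER_CUBIC))
h=cv2.cvtColor(im,cv2.COLOR_BGR2HSV)
m=cv2.inRange(h,(100,150,60),(125,255,255));m[:135]=0;m[215:]=0;m[:,:240]=0;m[:,285:]=0
n,l,st,ce=cv2.connectedComponentsWithStats(m)
for k in range(1,n):
    if st[k][4]>50: print(st[k],ce[k])
ys,xs=np.where(m>0);x0,x1,y0,y1=xs.min(),xs.max()+1,ys.min(),ys.max()+1
for p in[(x0,y0),(x1,y0),(x0,y1),(x1,y1)]: print(p,onz(c,p,.147,True).round(4))
for p in[(259,118),(292,118),(326,118),(293,135),(326,136),(259,140),(187,115),(390,116),(192,215),(386,213)]: print(p,onz(c,p,.1,True).round(4))
E
```

```text
[251 150  16  42 610] [258.73770492 170.35081967]
(np.int64(251), np.int64(150)) [0.5331 0.3409 0.147 ]
(np.int64(267), np.int64(150)) [0.5496 0.3394 0.147 ]
(np.int64(251), np.int64(192)) [0.5288 0.296  0.147 ]
(np.int64(267), np.int64(192)) [0.5459 0.2945 0.147 ]
(259, 118) [0.5443 0.3727 0.1   ]
(292, 118) [0.5833 0.3696 0.1   ]
(326, 118) [0.6245 0.367  0.1   ]
(293, 135) [0.5829 0.3492 0.1   ]
(326, 136) [0.6231 0.3452 0.1   ]
(259, 140) [0.542  0.3465 0.1   ]
(187, 115) [0.4587 0.3857 0.1   ]
(390, 116) [0.7094 0.3665 0.1   ]
(192, 215) [0.448 0.26  0.1  ]
(386, 213) [0.7036 0.2383 0.1   ]
```

View pics/p_crop.png

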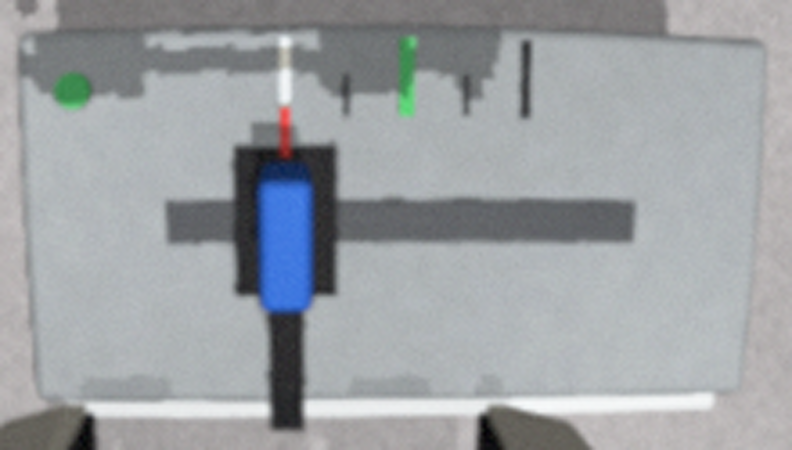

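Emit:
{"fn": "send_rows", "kwargs": {"targets": "0.2 0.4 -3 0 80; 0 0 -3 0 80; 0 0 -3 0 80; 0 0 -2 0 80; 0 0 0 0 80; 0 0 0 0 80"}}

```text
clock: 20.6
tcp_pos: [0.5402, 0.3155, 0.1426]
tcp_rot: [0.737, 0.675, 0.001, 0.0]
force: [-0.6, 0.6, 0.5]
finger_gap: 0.687
```

```bash
python3 - <<'E'
from h import *
s=read_state();print(s['tcp_pos'],s['tcp_rot'],s['force'])
i=grab_frame('wrist');cv2.imwrite("pics/q_wrist.png",i)
E
```

```text
[0.5401503  0.31546519 0.14256651] [7.37390411e-01 6.75465238e-01 1.40979258e-03 3.26268164e-04] [-0.63812051  0.57234059  0.51037561]
```

View pics/q_wrist.png

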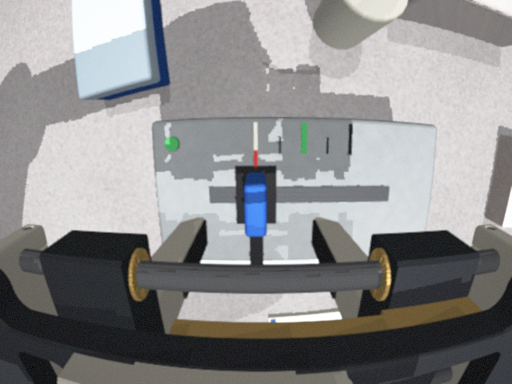

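The handle at column 256 is between the fingers. I'll go down and close.

Emit:
{"fn": "send_rows", "kwargs": {"targets": "-0.1 0 -1.5 0 80; 0 0 -1.5 0 80; 0 0 -0.3 0 80; 0 0 0 0 255; 0 0 0 0 255; 0 0 0 0 255; 0 0 0 0 255; 0 0 0 0 255; 0 0 0 0 255; 0 0 0 0 255", "newtons": 25}}

```text
clock: 21.9
tcp_pos: [0.5374, 0.3155, 0.1081]
tcp_rot: [0.737, 0.676, -0.0, -0.0]
force: [-1.8, -0.6, 2.1]
finger_gap: 0.164
```

```bash
python3 - <<'E'
from h import *
s=read_state();print(s['tcp_pos'],s['tcp_rot'],s['force'],s['finger_gap']*.093)
i=grab_frame('wrist');cv2.imwrite("pics/r_wrist.png",i)
E
```

```text
[0.53741783 0.31551731 0.10806005] [ 7.37108550e-01  6.75774189e-01 -3.00842921e-04 -3.74093178e-04] [-1.79146088 -0.6131019   2.12928631] 0.015289242726987102
```

View pics/r_wrist.png

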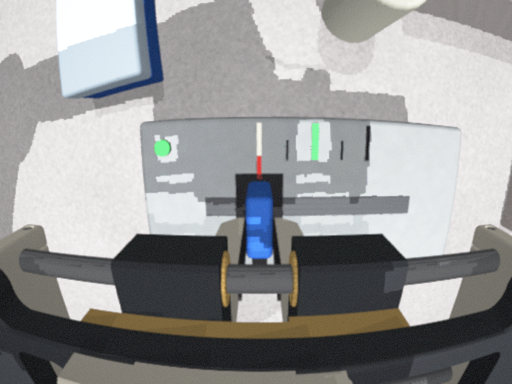

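Gripped at 15.3 mm, with the pointer on the white line (column 259). I'll open slowly to about 30 mm first.

Emit:
{"fn": "send_rows", "kwargs": {"targets": "0.5 0 0 0 255; 0.5 -0.1 0 0 255; 0.5 0 0 0 255; 0.5 -0.1 0 0 255; 0.5 0 0 0 255; 0.5 -0.1 0 0 255; 0 0 0 0 255; 0 0 0 0 255"}}

```text
clock: 22.95
tcp_pos: [0.5658, 0.3132, 0.108]
tcp_rot: [0.737, 0.676, -0.001, -0.002]
force: [-7.5, -0.6, 5.5]
finger_gap: 0.165
```

```bash
python3 - <<'E'
from h import *
s=read_state();print(s['tcp_pos'],s['tcp_rot'],s['force'],s['finger_gap']*.093)
i=grab_frame('wrist');cv2.imwrite("pics/s_wrist.png",i)
cv2.imwrite("pics/s_crop.png",cv2.resize(i[105:285,130:390],None,fx=3,fy=3,interpolation=cv2.INTER_CUBIC))
E
```

```text
[0.56584944 0.31319163 0.10799803] [ 0.73694963  0.67594339 -0.00143283 -0.0019287 ] [-7.46835455 -0.56761591  5.49431254] 0.01532557763802505
```

View pics/s_crop.png

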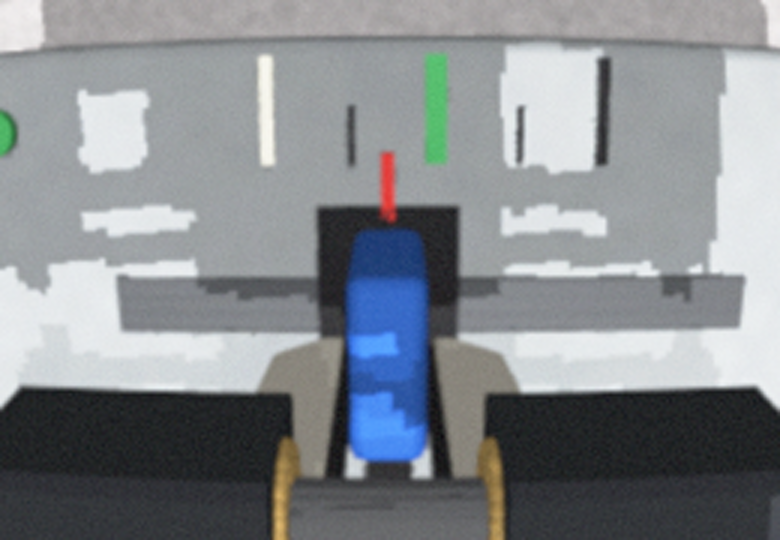

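The pointer at column 387, between white at 268 and green at 435, means 28.6 mm, which matches the TCP travel of 28.5 mm. 11.5 mm more.

Emit:
{"fn": "send_rows", "kwargs": {"targets": "0.4 -0.1 0 0 255; 0.4 0 0 0 255; 0.4 0 0 0 255; 0 0 0 0 255; 0 0 0 0 255; 0 0 0 0 255; 0 0 0 0 255; 0 0 0 0 255"}}

```text
clock: 24.0
tcp_pos: [0.5769, 0.3123, 0.108]
tcp_rot: [0.737, 0.676, -0.002, -0.003]
force: [-7.8, -0.5, 6.9]
finger_gap: 0.166
```

```bash
python3 - <<'E'
from h import *
s=read_state();print(s['tcp_pos'],s['tcp_rot'],s['force'],s['finger_gap']*.093)
i=grab_frame('wrist');cv2.imwrite("pics/t_wrist.png",i)
cv2.imwrite("pics/t_crop.png",cv2.resize(i[105:285,130:390],None,fx=3,fy=3,interpolation=cv2.INTER_CUBIC))
cv2.imwrite("pics/t_scene.png",grab_frame('scene'))
cv2.imwrite("pics/t_top.png",grab_frame('top'))
E
```

```text
[0.57693478 0.31228619 0.10798814] [ 0.73686392  0.67603312 -0.00211544 -0.00250942] [-7.82608408 -0.52586218  6.90774788] 0.015401197263914519
```

View pics/t_crop.png

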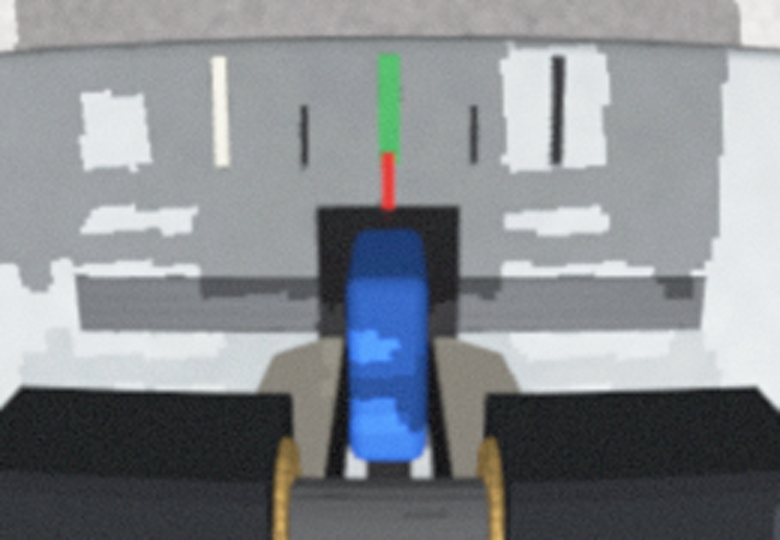

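View pics/t_scene.png

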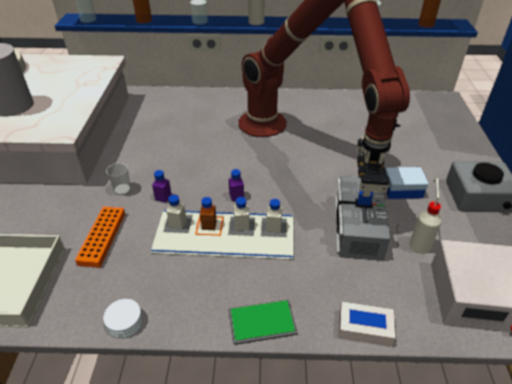

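View pics/t_top.png

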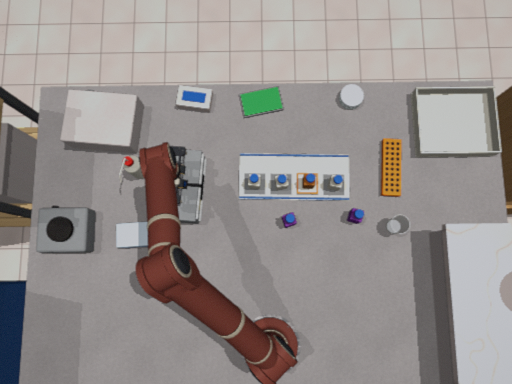

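The pointer is on the green line (column 388), the bottle stands in the square and the bystanders look unmoved. I'll do a short hold to confirm there's no drift, then hand in.

Emit:
{"fn": "send_rows", "kwargs": {"targets": "0 0 0 0 255; 0 0 0 0 255; 0 0 0 0 255; 0 0 0 0 255; 0 0 0 0 255; 0 0 0 0 255"}}

```text
clock: 24.9
tcp_pos: [0.5769, 0.3123, 0.108]
tcp_rot: [0.737, 0.676, -0.002, -0.003]
force: [-8.2, -0.9, 6.5]
finger_gap: 0.166
```

```bash
python3 - <<'E'
from h import *
s=read_state();print(s['clock'],s['tcp_pos'],s['force'],s['finger_gap'],np.abs(s['joint_vel']).max())
i=grab_frame('wrist')
h=cv2.cvtColor(i,cv2.COLOR_BGR2HSV)
def col(m): 
    ys,xs=np.where(m>0);return xs.mean(),len(xs)
sub=h[118:178,235:285]
print(col(cv2.inRange(sub,(0,150,100),(8,255,255))|cv2.inRange(sub,(172,150,100),(180,255,255))),col(cv2.inRange(sub,(45,80,80),(80,255,255))))
close_job()
E
```

```text
24.9 [0.57689959 0.31233498 0.10798488] [-8.22932059 -0.94572037  6.47506832] 0.16592493925694357 0.00152071666868608
(np.float64(24.0), 57) (np.float64(24.07894736842105), 228)
the job is handed in; nothing more can be done
```

The amber bottle is standing upright and released in the orange square. The shutter is held half open, with the gripper still closed on its blue handle. I handed the job in at about 25 s of the 54 s allowed; it reports no verdict.

**Bottle:** My first grip, on the round cap, slipped off and left the bottle where it lay. I then gripped the flat body sides, let it swing partly up, touched its base edge down in the square and drew it upright. After release, its cap measured within 3 mm of the frame's centre.

**Shutter:** I gripped the handle and opened it slowly, with the bottle already standing. At the last check:
- The pointer was within 0.1 pixel of the green line.
- The spring pull on the tool was about 8.2 N along the slide, close to the 8.4 N expected at half open.
- The pose showed no drift over the last second.

**Bystanders:** In the final scene and top views the white bottles and everything else looked upright and unmoved. The wrist view after the placing put the white caps about 5–8 mm from my first top-view estimates. The frame shifted by a similar amount in that view, so I read this as measurement bias.

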